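# Clamp a padlock in the cam-lock vise

## Robot

A 6-joint arm with a two-finger parallel gripper is mounted at the origin on the work surface. World frame = base frame: x ahead of the robot, y to its left, z up, the work surface at z = 0. Lengths are in m, angles in degrees, forces in N, time in s.
With the tool pointing down it reaches from about 0.25 to 0.725 m from the base axis. Payload 9.7 kg.
Tool frame: the origin (TCP) lies on the centre line of the jaws, within the pads' length; the fingertips stand tip_extent ahead of it and the grasp point (between the pads) lies 3 mm ahead of it (tip_extent is the distance from the TCP to the fingertips, in m); z points along the fingers, y is the line along which they close (so a half turn about z gives the same grasp; the last joint's range is limited). The gripper opens to 85 mm and grips with 20 to 120 N. Pads are 22 mm wide; open, the fingers measure 114 mm over their backs; the gripper's body (76 mm by 85 mm) begins 54 mm behind the grasp point. The pads swing forward as they close: fully open they stand 13 mm farther back than shut.
Start: joints at [65.604, 4.979, 10.078, 95.1, 0, 90], TCP at [0.227, 0.501, 0.253] pointing down, gripper open.
Joint ranges: [-179.16, 179.16], [-48.56, 103.87], [-65.8, 70.77], [-126.05, 130.52], [-82.76, 87.17], [-180, 180]. Speed limits (degrees/s): [127.2, 127.2, 147.25, 180, 180, 180].

## Interface

Orientations are given as [roll, pitch, yaw] about the fixed x, y, z axes, in that order (R = Rz(yaw) Ry(pitch) Rx(roll)).
In Python, from workcell import * gives the robot as it stands.
- The arm moves only by the tool servo_tool, never from a script. Its argument "rows" is a list of rows, each an object with "offset": the shift along the tool's x, y, z as a fraction of full scale, a list of three; "yaw": the turn about the tool's z as a fraction of full scale; "claw": the closure, from 0 (fully open) to 1 (shut). A call has 1 to 12 rows; each row is the pose to reach, as a shift and turn from the pose commanded when the call began, along the tool's axes at that moment, turning the shorter way round; what a row does not reach only later rows make up. Full scale, the value 1, is 0.1 m for a shift and pi rad for a turn. A row lasts 1/8 s, in which the tool goes at most 62.5 mm and 10.7 degrees, less where a joint would pass 70% of its speed; a pose out of reach is approached as far as the arm can. A call with a number of a shift or a turn outside -1 to 1 is refused whole. A call with a gripper value outside its range is refused whole. The fingers move at their own pace and stop on an object; "squeeze" is the grip in N (left out, the last holds). Time passes only in rows, so rows that repeat a pose let the fingers close. It gives the time, the measured TCP pose, the force, the opening and the grip force at its end, in the units of the state.
- get_obs(): the state, without advancing time (a new reading comes with each control period).
- camera(name): name is "side" or "top" or "wrist"; returns (picture, depth): 480x640x3 uint8, red, green, blue; 480x640 float32, m along the optical axis (not along the pixel's ray), 0 where there is no reading.
- camera_info(name): a dict with "fx", "fy", "cx", "cy" (pixels), "dist" ([k1, k2, p1, p2, k3] as OpenCV has them; the pictures are not rectified), "cam_to_world" (4x4, takes a point from camera to world coordinates); the wrist camera has in their place "hand_eye" (4x4, takes a point from camera to tool coordinates, whose origin is the TCP and whose axes are the flange's). Camera axes: x right, y up, looking along -z (the intrinsics and any distortion apply to the point x, -y, -z); pixel columns grow to the right and rows downward; lengths in m; the calibration is good to about 2 mm. A picture is of the moment at which its call begins: read the wrist's pose just before it. camera_info takes no time and is no camera call.
- job_done(): hands the job in; it is judged then, once.
The state is a dict: "time": time; "q": joint angles; "qd": joint speeds; "joint_efforts": joint torques, N m; "ee_pos": TCP position; "tcp_rot": TCP orientation; "wrist_force": force on the tool from outside, world axes, zero at the start; "torque": the same for the moment, N m; "opening": finger opening in m; "grasp_force": force on a finger pad.
Only numpy, scipy, OpenCV 4.12 (cv2) and the standard library are available. Lean on these libraries where they do the work, as an engineer would, in place of code of your own. Each camera call takes 0.05 s, during which the arm holds its last target. There are 200 camera calls.

## Task

The brass padlock must be held in the cam vise for drilling. Take the stray small blue padlock off the vise bed and lay it in the white tray; flip the red-knobbed lever up to free the green jaw, slide the jaw until it presses the brass padlock against the orange spring pad of the back stop with about 10 N (pad about half way in), and while it is pressed flip the lever fully down again so that the jaw stays locked with the padlock lying flat and gripped. Never squeeze it harder than 35 N, leave the other things on the bench alone, and let go of everything at the end.

Things in the scene. Friction and masses are not known exactly. Their poses are not given: they have to be found in the camera images.
- vise: Cam-lock vise fixed on the bench. Grey bed 90 (x) x 340 (y) mm, top 30 mm above the bench; along its robot-side (-x) edge a steel rail, x = -46 to -66 mm, 44 mm high. Origin: underside, centre of the bed. +y is the jaw's closing direction, towards the green back stop bolted on the bed's +y end.
- stop_zone (a point): Point on the bed's top, vise y = 107 mm: middle of the range in which the back stop's orange pad stands. The pad's face is anywhere from y = 95 to 119 mm, not reported: feel for it or look. Pad 70 mm wide, 32 mm tall, sprung over 10 mm of travel towards +y: 3 N starts it, 1.5 N per mm, 18 N fully in, rigid beyond. Half in = about 10 N.
- jaw: Green sliding jaw, 85 (x) x 50 (y) x 41 mm tall; cheeks on its -x side, 43 mm tall, carry the lever. Origin: bed top, middle of the block; axes as the vise's. Clamping face at y = +25 mm. Lever up, it slides along the vise's y from y = -110 mm up to +65 mm with 1 N friction (by its block or the lever knob), and the spring pad pushes it back if let go. Lever down, it is locked.
- lever_pivot (a point): Pivot of the cam lever, on the jaw and moving with it: 57 mm above the bench, 56 mm to -x of the jaw's origin. The lever turns about an axis parallel to the vise's y.
- lever_knob (a point): Centre of the red drum knob at the end of the lever, 80 mm from the pivot: 26 mm diameter, 24 mm long along the vise's y, flat ends. Lever rod 10 mm diameter. It can be pinched on its flat ends from above, fingers along the vise's y, and it pivots in the grip while the lever is swung.
- lever (a joint): Lever angle (rad). 0: level, knob pointing to the vise's -x (to the robot), locked. pi/2: upright. 1.75: end stop. The cam starts to grip below about 0.85, and is tightest at 0. Above 0.9 the jaw is free. Swinging the knob takes 3 to 6 N; the lever stays where it is left. Fully down means below 0.12; flipped up means above 1.0.
- padlock: Brass padlock lying flat and loose on the bed, 0.17 to 0.34 kg. Body 50 (x) x 46 (y) x 24 mm thick, steel shackle reaching 38 mm further to +x. Origin: centre of the body's underside; y across, roughly parallel to the vise's y. It stands clear of the stop's pad and slides along the bed when the jaw pushes it (0.8 to 2.4 N of friction).
- small_lock: Small blue padlock lying flat on the bed between jaw and brass padlock, in the way. About 0.09 kg. Body 30 (x) x 28 (y) x 16 mm thick, shackle (5 mm wire) reaching 17 mm further to +x. Origin: centre of the body's underside. Its x points roughly along the vise's y.
- tray: White open tray fixed on the bench, outside 130 (x) x 120 (y) x 35 mm tall, walls and floor 4 mm. Origin: centre of its underside. It can stand on the left or on the right of the vise (the cardboard box with keys is on the other side).
- tub: Bystander: yellow jar, 68 mm diameter, 85 mm tall, origin at its underside. Leave alone.
- steel_lock: Bystander: dark padlock, 48 x 45 x 22 mm, shackle to +x, origin at its underside. Leave alone.
- driver: Bystander: screwdriver lying along its x on the bench. Leave alone.
There are look-alikes about, which are no part of the job. What is shaped like the small_lock but purple is not meant. Several things have the shape of the tray; the one meant has the colours described above.

How it is judged (in metres and radians):
On the way, in this order (a step that is already met when the one before it is completed fails the run):
1. the lever is flipped up so that the jaw is free (value of joint lever above 1 rad), for 0.1 s.
2. with the lever still up, the jaw presses the brass padlock with more than 4 N (value of joint lever above 0.85 rad and contact force between jaw and padlock above 4 N), for 0.1 s.
At the end, for the whole second after the job is handed in: The lever is fully down (below 0.12 rad), the jaw presses the brass padlock with 4 to 20 N by itself, the padlock lies flat (within 0.1 rad) and square to the jaw (within 0.1 rad) and at rest, and the small blue padlock lies at rest inside the white tray (value of joint lever below 0.12 rad and contact force between jaw and padlock between 4 and 20 N and angle between padlock's own z axis and vertical below 0.1 rad and angle between the y axis of padlock and the y axis of vise, either way round below 0.1 rad and linear speed of each of padlock, small_lock below 0.02 m/s and x of small_lock in the frame of tray between -0.06 and 0.06 m and y of small_lock in the frame of tray between -0.055 and 0.055 m and z of small_lock in the frame of tray below 0.025 m); the robot touches nothing.
It fails at once if the brass padlock is squeezed by the jaw with more than 35 N (contact force between jaw and padlock above 35 N).
It fails at once if a bystander is moved by more than 30 mm (distance of any of tub, steel_lock, driver from where it was at the start of the episode above 0.03 m).
It also fails if it takes over 67 s, if anything falls off the work surface, if the arm or the gripper's body presses on something with over 40 N, if the wrist force passes 120 N, or if a joint passes its speed limit or range.

## Working session

There is one attempt and no reset: what is moved stays moved. The work goes in short steps, Python scripts to look and compute and a tool call to move; the robot and the scene stay as the last step left them, time stands still between calls to the robot, and variables do not carry over. Pictures are saved under pics/ and viewed, at most 10 in all, crops included, and the job is handed in when it is done.

Besides the shell and the picture viewer there is one more tool, called after "Emit:" in YAML: its name, and indented under it one key for each argument. servo_tool: Moves the arm, as the interface text tells. Its arguments: {"type":"object","properties":{"rows":{"type":"array"},"squeeze":{"type":"number"}},"required":["rows"]}

```bash
mkdir -p pics; ls
python3 - <<'E'
from workcell import *
import cv2,numpy as np
o=get_obs();print({k:o[k] for k in ('time','ee_pos','tcp_rot','opening','wrist_force')}, [k for k in o], o.get('tip_extent'))
for n in('top','side'):
    p,d=camera(n);np.savez('pics/'+n+'0.npz',p=p,d=d);cv2.imwrite(f'pics/{n}0.png',p[...,::-1]);print(n,camera_info(n))
print(camera_info('wrist'))
E
```

```text
pics
{'time': 0.0, 'ee_pos': array([0.2270664 , 0.50069763, 0.25254675]), 'tcp_rot': array([-1.79917927e+02,  1.33062929e-03,  1.55606298e+02]), 'opening': 0.085323650363776, 'wrist_force': array([-0.6704763 ,  0.30825057,  0.29216817])} ['time', 'q', 'qd', 'joint_efforts', 'ee_pos', 'tcp_rot', 'wrist_force', 'torque', 'grasp_force', 'opening'] None
top {'fx': 551.7902511879117, 'fy': 551.7902511879117, 'cx': 327.0429077142221, 'cy': 243.82619359476595, 'dist': array([-0.03425351,  0.        ,  0.        ,  0.        ,  0.        ]), 'cam_to_world': array([[ 0.00414778,  0.99263216, -0.12109578,  0.40265767],
       [-0.99998089,  0.00467237,  0.00404842,  0.02030525],
       [ 0.00458439,  0.12107668,  0.99263257,  1.12587595],
       [ 0.        ,  0.        ,  0.        ,  1.        ]])}
side {'fx': 590.7276763922457, 'fy': 590.7276763922457, 'cx': 322.51642212148954, 'cy': 237.32286242925505, 'dist': array([-0.09432653,  0.        ,  0.        ,  0.        ,  0.        ]), 'cam_to_world': array([[ 0.72878944,  0.50618035, -0.46113709, -0.01592611],
       [-0.68454402,  0.52256837, -0.50825366, -0.58118875],
       [-0.01629236,  0.68607853,  0.72734504,  0.88380105],
       [ 0.        ,  0.        ,  0.        ,  1.        ]])}
{'fx': 380.475896186532, 'fy': 380.475896186532, 'cx': 317.9392742017106, 'cy': 244.73211260780292, 'dist': array([-0.03027092,  0.        ,  0.        ,  0.        ,  0.        ]), 'hand_eye': array([[-8.86149591e-04,  9.51088438e-01,  3.08917461e-01,
         7.94195424e-02],
       [ 9.99999607e-01,  8.39725231e-04,  2.83235157e-04,
         1.37827052e-04],
       [ 9.97589699e-06,  3.08917590e-01, -9.51088809e-01,
        -1.20654594e-01],
       [ 0.00000000e+00,  0.00000000e+00,  0.00000000e+00,
         1.00000000e+00]])}
```

View pics/top0.png

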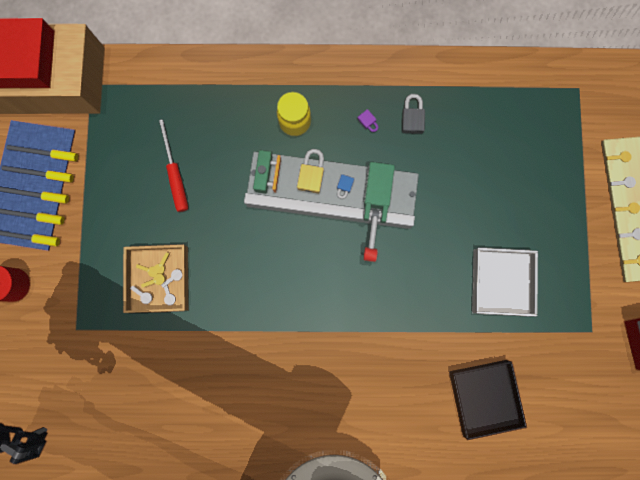

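View pics/side0.png

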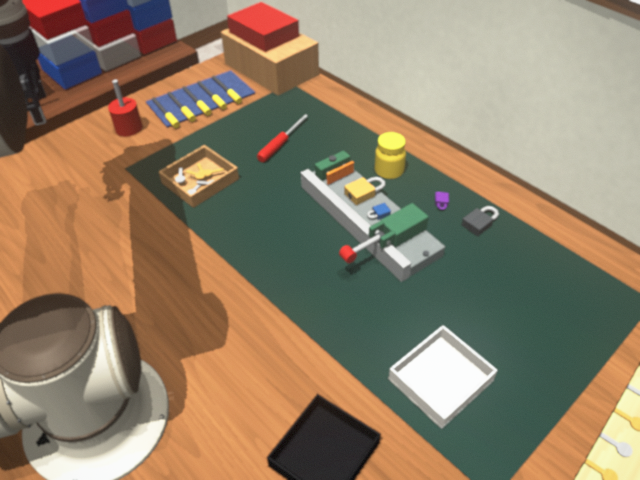

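Top view: the blue small lock is at (345,184), on the bed between the green jaw (379,190) and the brass lock (311,178). The purple look-alike at (368,121) is the wrong colour. There are three trays: white (505,281), black (487,398) and a cardboard one with keys (155,278). The white one fits the description. The red knob is at (371,255) and the orange pad at (277,173).

```bash
cat > h.py <<'E'
import numpy as np,cv2
from workcell import *
from scipy.spatial.transform import Rotation as R
def pose(n,obs=None):
    i=camera_info(n)
    if n!='wrist': return i,i['cam_to_world']
    T=np.eye(4);T[:3,:3]=R.from_euler('xyz',obs['tcp_rot'],degrees=True).as_matrix();T[:3,3]=obs['ee_pos']
    return i,T@i['hand_eye']
def rays(n,px,obs=None):
    i,T=pose(n,obs);K=np.array([[i['fx'],0,i['cx']],[0,i['fy'],i['cy']],[0,0,1]])
    u=cv2.undistortPoints(np.array(px,float).reshape(-1,1,2),K,i['dist']).reshape(-1,2)
    return T[:3,3],np.c_[u[:,0],-u[:,1],-np.ones(len(u))]@T[:3,:3].T
def onplane(n,px,z,obs=None):
    c,d=rays(n,px,obs);return c+d*((z-c[2])/d[:,2])[:,None]
def twoview(a,pa,b,pb,oa=None,ob=None):
    c1,d1=rays(a,[pa],oa);c2,d2=rays(b,[pb],ob);d1,d2=d1[0],d2[0]
    s=np.linalg.lstsq(np.c_[d1,-d2],c2-c1,rcond=None)[0]
    p,q=c1+s[0]*d1,c2+s[1]*d2;return (p+q)/2,np.linalg.norm(p-q)
def frompix(n,px,d,obs=None):
    c,r=rays(n,px,obs);z=np.array([d[int(round(v)),int(round(u))] for u,v in px]);return c+r*z[:,None]
HSV={'blue':((100,130,60),(125,255,255)),'red':((0,170,90),(6,255,255)),'green':((60,90,50),(85,255,160)),'orange':((10,170,120),(18,255,255)),'brass':((20,100,120),(30,220,255))}
def mask(p,c,roi):
    h=cv2.cvtColor(p,cv2.COLOR_RGB2HSV);m=cv2.inRange(h,*HSV[c]);k=np.zeros_like(m);x0,y0,x1,y1=roi;k[y0:y1,x0:x1]=255;return m&k
def blob(p,c,roi):
    m=mask(p,c,roi);cs=cv2.findContours(m,cv2.RETR_EXTERNAL,cv2.CHAIN_APPROX_NONE)[0];b=max(cs,key=cv2.contourArea)
    M=cv2.moments(b);return (M['m10']/M['m00'],M['m01']/M['m00']),b,m
E
python3 - <<'E'
from h import *
np.set_printoptions(precision=4,suppress=True)
t=np.load('pics/top0.npz');s=np.load('pics/side0.npz')
roi={'top':(235,140,430,270),'side':(295,140,450,280)}
for c in HSV:
  try:
    ct,bt,mt=blob(t['p'],c,roi['top']);cs,bs,ms=blob(s['p'],c,roi['side'])
    print(c,np.round(ct,1),np.round(cs,1),cv2.contourArea(bt),'2view',*twoview('top',ct,'side',cs))
    ys,xs=np.nonzero(cv2.drawContours(np.zeros_like(mt),[bt],-1,255,-1));P=frompix('top',list(zip(xs,ys)),t['d'])
    print('  depth mean',np.median(P,0),'z pct',np.percentile(P[:,2],[5,50,95]))
    top=P[P[:,2]>np.percentile(P[:,2],60)-.006][:,:2]
    r=cv2.minAreaRect((top*1000).astype(np.float32));print('  rect mm',np.round(r[0],1),np.round(r[1],1),round(r[2],1))
  except Exception as e: print(c,e)
# green jaw vs stop
for nm,ro in(('jaw',(355,140,410,230)),('stop',(245,140,273,200))):
    ct,b,m=blob(t['p'],'green',ro);ys,xs=np.nonzero(m);P=frompix('top',list(zip(xs,ys)),t['d']);P=P[P[:,2]>.06]
    r=cv2.minAreaRect((P[:,:2]*1000).astype(np.float32));print(nm,ct,np.median(P,0),r)
# rail and tray by grid depth
vv,uu=np.mgrid[140:235,235:430];P=frompix('top',list(zip(uu.ravel(),vv.ravel())),t['d'])
h=t['p'][140:235,235:430].reshape(-1,3).astype(int);g=(h.max(1)-h.min(1)<25)&(h.max(1)>120)
k=g&(abs(P[:,2]-.044)<.005);r=cv2.minAreaRect((P[k,:2]*1000).astype(np.float32));print('rail',k.sum(),P[k].mean(0),r)
w,V=np.linalg.eigh(np.cov(P[k,:2].T));print('rail dir',V[:,1])
vv,uu=np.mgrid[235:330,460:550];P=frompix('top',list(zip(uu.ravel(),vv.ravel())),t['d']);k=(P[:,2]>.027)&(P[:,2]<.045)
print('tray',k.sum(),np.median(P[k,2]),cv2.minAreaRect((P[k,:2]*1000).astype(np.float32)))
a=cv2.resize(t['p'][140:275,235:430],None,fx=4,fy=4,interpolation=cv2.INTER_CUBIC)
cv2.imwrite('pics/crop0.png',a[:,:,::-1])
E
```

```text
blue [345.3 182.8] [381.2 209.2] 149.5 2view [ 0.6579 -0.0199  0.0431] 0.0007660214336119612
  depth mean [ 0.6573 -0.0195  0.0464] z pct [0.0426 0.0464 0.0498]
  rect mm [538.5   5.1] [ 26.7 272.1] 78.0
red [369.9 254.4] [346.5 252.7] 114.5 2view [ 0.5116 -0.0668  0.061 ] 0.0017346040998302496
  depth mean [ 0.512  -0.0667  0.068 ] z pct [0.0614 0.068  0.072 ]
  rect mm [459.1 -32.3] [ 26.6 152. ] 57.0
green [379.  186.1] [403.3 219.6] 1022.5 2view [ 0.6467 -0.0858  0.0677] 0.0012172121306624336
  depth mean [ 0.6454 -0.0851  0.0716] z pct [0.0682 0.0716 0.0751]
  rect mm [543.1 -53.8] [ 60.  311.8] 73.1
orange [274.5 189. ] [339.5 171.7] 1.0 2view [0.6496 0.1119 0.0657] 0.024611443761887387
  depth mean [0.6412 0.1199 0.0607] z pct [0.0508 0.0607 0.0615]
  rect mm [641.8 119.7] [2.1 2. ] 81.5
brass [309.9 177.8] [389.7 158. ] 517.0 2view [0.6713 0.0247 0.1377] 0.06971663858857582
  depth mean [0.6652 0.0503 0.0542] z pct [0.0507 0.0542 0.0581]
  rect mm [547.9  48.7] [291.7  50.3] 1.3
jaw (379.0319478402608, 186.06128769356152) [ 0.6453 -0.0851  0.0716] ((543.081787109375, -53.813568115234375), (60.002197265625, 311.8491516113281), 73.06501770019531)
stop (262.00295857988164, 170.43589743589743) [0.6715 0.1442 0.0666] ((553.898193359375, 101.18448638916016), (338.9554443359375, 52.629032135009766), 19.310894012451172)
rail 1669 [0.6166 0.0279 0.0444] ((657.650146484375, 5.6024017333984375), (337.801513671875, 127.33865356445312), 82.4691390991211)
rail dir [0.16   0.9871]
tray 629 0.034306210297973205 ((462.6024169921875, -341.2157287597656), (122.17230224609375, 130.7684326171875), 87.23139953613281)
```

View pics/crop0.png

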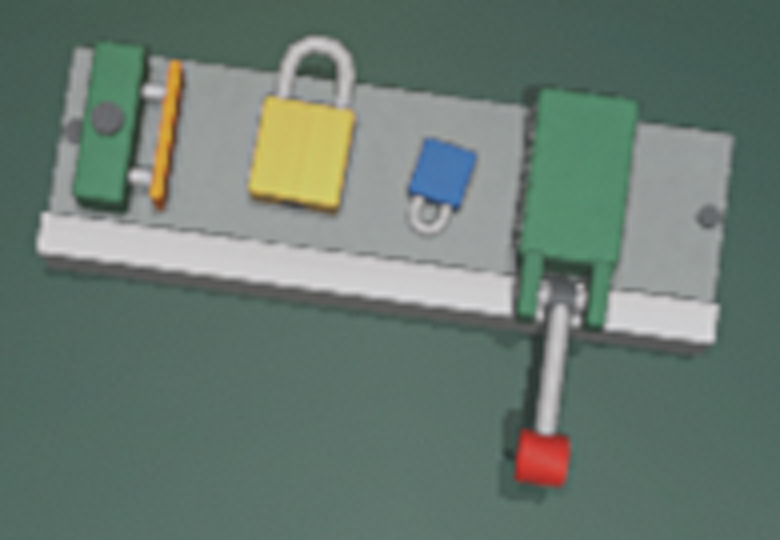

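The crop confirms the blue body, with corners at crop px (427,139), (476,152), (458,209), (409,193) and the shackle towards the robot. The red knob is at (543,459) and the orange pad at (167,135). Next I'll turn these into positions and moves.

Run:
```python
from h import *
np.set_printoptions(precision=4,suppress=True)
t=np.load('pics/top0.npz')
C=lambda *a:[(235+x/4-.375,140+y/4-.375) for x,y in a]
def rect(nm,pts,z):
    P=onplane('top',C(*pts),z);print(nm,P[:,:2].mean(0),'edges',[np.round(np.r_[np.linalg.norm(e[:2])*1e3,np.degrees(np.arctan2(e[1],e[0]))],1) for e in np.roll(P,-1,0)-P])
rect('blue',[(427,139),(476,152),(458,209),(409,193)],.046)
rect('brass',[(266,97),(355,108),(340,209),(248,194)],.054)
rect('jaw',[(540,90),(638,101),(626,263),(524,247)],.071)
rect('padtop',[(170,61),(183,62),(166,208),(151,205)],.062)
rect('rail',[(40,212),(718,303),(715,343),(37,253)],.044)
p,d=t['p'],t['d']
# tray
vv,uu=np.mgrid[235:330,460:550];P=frompix('top',list(zip(uu.ravel(),vv.ravel())),d);k=(P[:,2]<.012)&(p[235:330,460:550].reshape(-1,3).min(1)>150)
print('tray floor',P[k].mean(0),k.sum())
c,b,m=blob(p,'blue',(330,165,365,205));ys,xs=np.nonzero(m);print('blue depth',np.median(frompix('top',list(zip(xs,ys)),d),0),len(xs))
```

```text
blue [ 0.6573 -0.02  ] edges [array([  25.4, -104.9]), array([ 30.5, 162.8]), array([25.7, 71.9]), array([ 29.1, -18. ])]
brass [0.6658 0.05  ] edges [array([ 44.7, -96.9]), array([ 51.8, 172.1]), array([46.2, 80.8]), array([50.1, -9.7])]
jaw [ 0.6509 -0.0873] edges [array([ 48.4, -96.2]), array([ 81.2, 175.2]), array([50.2, 81.2]), array([78.9, -6. ])]
padtop [0.6727 0.1163] edges [array([  6.5, -94.3]), array([ 74.2, 174.4]), array([ 7.5, 78.8]), array([73.3, -6.4])]
rail [0.6045 0.0126] edges [array([341.2, -97.5]), array([ 20.2, 174.9]), array([340.3,  82.6]), array([20.9, -2.8])]
tray floor [ 0.4629 -0.346   0.0041] 2996
blue depth [ 0.6573 -0.0195  0.0464] 173
```

Emit:
servo_tool:
  rows:
    - {"offset": [-0.5, -0.25, 0], "yaw": 0, "claw": 0.5}
    - {"offset": [-1, -0.49, 0], "yaw": 0, "claw": 0.5}
  squeeze: 30

```text
time: 0.35
ee_pos: [0.2983, 0.414, 0.2527]
tcp_rot: [-179.9, -0.0, 155.7]
wrist_force: [0.7, -0.1, -0.1]
opening: 0.0515
grasp_force: 0.0
```

Emit:
servo_tool:
  rows:
    - {"offset": [-0.5, -0.25, 0], "yaw": 0, "claw": 0.5}
    - {"offset": [-1, -0.49, 0], "yaw": 0, "claw": 0.5}

```text
time: 0.6
ee_pos: [0.3696, 0.3275, 0.253]
tcp_rot: [-180.0, -0.0, 155.6]
wrist_force: [-0.1, -0.6, -0.4]
opening: 0.0427
grasp_force: 0.0
```

Emit:
servo_tool:
  rows:
    - {"offset": [-0.5, -0.25, 0], "yaw": 0, "claw": 0.5}
    - {"offset": [-1, -0.49, 0], "yaw": 0, "claw": 0.5}

```text
time: 0.85
ee_pos: [0.4405, 0.2415, 0.2531]
tcp_rot: [-180.0, -0.0, 155.6]
wrist_force: [1.5, 0.8, -0.1]
opening: 0.0425
grasp_force: 0.0
```

Emit:
servo_tool:
  rows:
    - {"offset": [-0.5, -0.25, 0], "yaw": 0, "claw": 0.5}
    - {"offset": [-1, -0.49, 0], "yaw": 0, "claw": 0.5}

```text
time: 1.1
ee_pos: [0.5113, 0.1555, 0.2531]
tcp_rot: [-180.0, -0.0, 155.6]
wrist_force: [1.2, 1.4, -0.5]
opening: 0.0423
grasp_force: 0.0
```

Emit:
servo_tool:
  rows:
    - {"offset": [-0.5, -0.25, 0], "yaw": 0, "claw": 0.5}
    - {"offset": [-1, -0.49, 0], "yaw": 0, "claw": 0.5}

```text
time: 1.35
ee_pos: [0.5822, 0.0696, 0.253]
tcp_rot: [-180.0, -0.0, 155.6]
wrist_force: [0.7, 0.4, -0.2]
opening: 0.0429
grasp_force: 0.0
```

Emit:
servo_tool:
  rows:
    - {"offset": [-0.5, -0.25, 0], "yaw": 0, "claw": 0.5}
    - {"offset": [-1, -0.49, 0], "yaw": 0, "claw": 0.5}
    - {"offset": [-1, -0.49, 0], "yaw": 0, "claw": 0.5}

```text
time: 1.72
ee_pos: [0.6535, -0.0177, 0.2505]
tcp_rot: [-179.9, -0.2, 155.4]
wrist_force: [-0.4, 0.1, 0.4]
opening: 0.0428
grasp_force: 0.0
```

Emit:
servo_tool:
  rows:
    - {"offset": [-0.06, -0.02, 0.4], "yaw": -0.04, "claw": 0.5}
    - {"offset": [-0.06, -0.02, 0.9], "yaw": -0.04, "claw": 0.5}
    - {"offset": [-0.06, -0.02, 0.9], "yaw": -0.04, "claw": 0.5}
    - {"offset": [-0.06, -0.02, 0.9], "yaw": -0.04, "claw": 0.5}

```text
time: 2.22
ee_pos: [0.6571, -0.0185, 0.1657]
tcp_rot: [180.0, 0.1, 162.8]
wrist_force: [-0.6, -0.9, -0.5]
opening: 0.043
grasp_force: 0.0
```

Run:
```python
from h import *
np.set_printoptions(precision=4,suppress=True)
o=get_obs();print(o['ee_pos'],o['tcp_rot'])
p,d=camera('wrist');np.savez('pics/w1.npz',p=p,d=d);cv2.imwrite('pics/w1.png',p[...,::-1])
c,b,m=blob(p,'blue',(0,0,640,480));r=cv2.minAreaRect(b);print(c,r)
P=onplane('wrist',cv2.boxPoints(r),.046,o);print(P,P.mean(0))
t=np.load('pics/top0.npz');ct,_,_=blob(t['p'],'blue',(330,165,365,205));print('2view',twoview('wrist',c,'top',ct,o),np.median(frompix('wrist',[c],d,o),0))
```

```text
[ 0.6571 -0.0185  0.1657] [179.9627   0.1158 162.8274]
(315.53468851132686, 243.08313106796118) ((316.0, 242.5), (45.0, 40.0), 90.0)
[[ 0.6357 -0.0266  0.046 ]
 [ 0.6434 -0.0018  0.046 ]
 [ 0.6735 -0.0106  0.046 ]
 [ 0.6655 -0.0364  0.046 ]] [ 0.6545 -0.0189  0.046 ]
2view (array([ 0.6638, -0.0216,  0.0174]), np.float64(0.0013659789079429167)) [ 0.6545 -0.0192  0.0462]
```

View pics/w1.png

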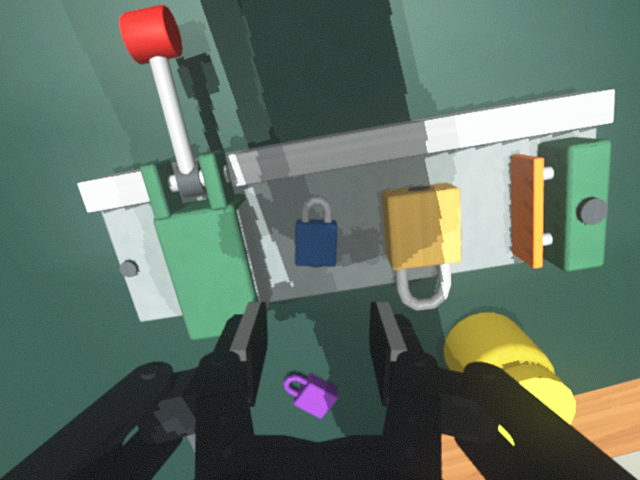

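The wrist view shows the blue lock at (316,243), midway between the fingers and square to them, with brass at (423,228). Two cameras' depth put its top at z = 46 mm. I'll go down over it in steps and watch the force.

Emit:
servo_tool:
  rows:
    - {"offset": [0.01, -0.01, 0.5], "yaw": 0, "claw": 0.5}
    - {"offset": [0.01, -0.01, 0.9], "yaw": 0, "claw": 0.5}
    - {"offset": [0.01, -0.01, 1.0], "yaw": 0, "claw": 0.5}
    - {"offset": [0.01, -0.01, 1.0], "yaw": 0, "claw": 0.5}

```text
time: 2.78
ee_pos: [0.6564, -0.0196, 0.0652]
tcp_rot: [180.0, 0.1, 162.8]
wrist_force: [0.4, -0.2, 0.4]
opening: 0.0428
grasp_force: 0.0
```

Emit:
servo_tool:
  rows:
    - {"offset": [0, 0, 0.06], "yaw": 0, "claw": 0.5}
    - {"offset": [0, 0, 0.1], "yaw": 0, "claw": 0.5}
    - {"offset": [0, 0, 0.1], "yaw": 0, "claw": 0.5}

```text
time: 3.15
ee_pos: [0.6556, -0.0197, 0.0534]
tcp_rot: [180.0, 0.0, 162.8]
wrist_force: [0.2, -0.1, -0.3]
opening: 0.0427
grasp_force: 0.0
```

Emit:
servo_tool:
  rows:
    - {"offset": [0, 0, 0.04], "yaw": 0, "claw": 0.5}
    - {"offset": [0, 0, 0.04], "yaw": 0, "claw": 0.5}

```text
time: 3.4
ee_pos: [0.6559, -0.0196, 0.0502]
tcp_rot: [180.0, 0.1, 162.8]
wrist_force: [-1.3, 0.1, 5.3]
opening: 0.0427
grasp_force: 2.6
```

Emit:
servo_tool:
  rows:
    - {"offset": [0, 0, 0.03], "yaw": 0, "claw": 0.5}
    - {"offset": [0, 0, 0.03], "yaw": 0, "claw": 0.5}

```text
time: 3.65
ee_pos: [0.6559, -0.0197, 0.0502]
tcp_rot: [180.0, 0.2, 162.8]
wrist_force: [-10.5, 1.3, 24.3]
opening: 0.0429
grasp_force: 12.1
```

Emit:
servo_tool:
  rows:
    - {"offset": [0, 0, -0.07], "yaw": 0, "claw": 0.5}
    - {"offset": [0, 0, -0.07], "yaw": 0, "claw": 0.5}
    - {"offset": [0, 0, -0.07], "yaw": 0, "claw": 0.9}
    - {"offset": [0, 0, -0.07], "yaw": 0, "claw": 0.9}
    - {"offset": [0, 0, -0.07], "yaw": 0, "claw": 0.9}
    - {"offset": [0, 0, -0.07], "yaw": 0, "claw": 0.9}
  squeeze: 35

```text
time: 4.4
ee_pos: [0.6555, -0.0197, 0.0529]
tcp_rot: [-180.0, -0.0, 162.8]
wrist_force: [0.8, -1.1, -0.3]
opening: 0.0271
grasp_force: 35.1
```

Emit:
servo_tool:
  rows:
    - {"offset": [0, 0, -0.5], "yaw": 0, "claw": 0.9}
    - {"offset": [0, 0, -1], "yaw": 0, "claw": 0.9}
    - {"offset": [0, 0, -1], "yaw": 0, "claw": 0.9}

```text
time: 4.78
ee_pos: [0.6572, -0.0197, 0.1579]
tcp_rot: [179.9, 0.4, 162.8]
wrist_force: [0.0, 0.3, -0.7]
opening: 0.0274
grasp_force: 35.0
```

Emit:
servo_tool:
  rows:
    - {"offset": [0.11, -0.46, 0], "yaw": 0, "claw": 0.9}
    - {"offset": [0.22, -0.92, 0], "yaw": 0, "claw": 0.9}

```text
time: 5.03
ee_pos: [0.6063, -0.1015, 0.1516]
tcp_rot: [-180.0, -0.1, 162.9]
wrist_force: [1.0, 0.0, 0.0]
opening: 0.0271
grasp_force: 35.0
```

Emit:
servo_tool:
  rows:
    - {"offset": [0.11, -0.46, 0], "yaw": 0, "claw": 0.9}
    - {"offset": [0.22, -0.92, 0], "yaw": 0, "claw": 0.9}

```text
time: 5.28
ee_pos: [0.5577, -0.1834, 0.1518]
tcp_rot: [-180.0, -0.1, 162.8]
wrist_force: [0.7, -0.6, -0.8]
opening: 0.0271
grasp_force: 35.0
```

Emit:
servo_tool:
  rows:
    - {"offset": [0.11, -0.46, 0], "yaw": 0, "claw": 0.9}
    - {"offset": [0.22, -0.92, 0], "yaw": 0, "claw": 0.9}

```text
time: 5.52
ee_pos: [0.5095, -0.2647, 0.1519]
tcp_rot: [180.0, -0.1, 162.8]
wrist_force: [0.1, 0.3, -1.5]
opening: 0.0273
grasp_force: 35.0
```

Emit:
servo_tool:
  rows:
    - {"offset": [0.11, -0.46, 0], "yaw": 0, "claw": 0.9}
    - {"offset": [0.22, -0.92, 0], "yaw": 0, "claw": 0.9}
    - {"offset": [0.22, -0.92, 0], "yaw": 0, "claw": 0.9}
    - {"offset": [0.22, -0.92, 0], "yaw": 0, "claw": 0.9}

```text
time: 6.02
ee_pos: [0.4624, -0.3449, 0.1522]
tcp_rot: [180.0, -0.1, 162.8]
wrist_force: [-0.5, 0.5, -1.2]
opening: 0.0272
grasp_force: 35.0
```

Emit:
servo_tool:
  rows:
    - {"offset": [0, 0, 0.5], "yaw": 0, "claw": 0.9}
    - {"offset": [0, 0, 0.9], "yaw": 0, "claw": 0.9}
    - {"offset": [0, 0, 0.9], "yaw": 0, "claw": 0.9}

```text
time: 6.4
ee_pos: [0.4615, -0.3428, 0.0599]
tcp_rot: [179.9, -0.3, 162.9]
wrist_force: [0.3, 0.5, -0.7]
opening: 0.0273
grasp_force: 35.0
```

Emit:
servo_tool:
  rows:
    - {"offset": [0, 0, 0.15], "yaw": 0, "claw": 0.9}
    - {"offset": [0, 0, 0.3], "yaw": 0, "claw": 0.9}
    - {"offset": [0, 0, 0.31], "yaw": 0, "claw": 0.9}

```text
time: 6.78
ee_pos: [0.4624, -0.3449, 0.0315]
tcp_rot: [180.0, -0.1, 162.8]
wrist_force: [-0.2, -0.0, -0.8]
opening: 0.0271
grasp_force: 35.0
```

Emit:
servo_tool:
  rows:
    - {"offset": [0, 0, 0], "yaw": 0, "claw": 0.45}
    - {"offset": [0, 0, 0], "yaw": 0, "claw": 0.45}
    - {"offset": [0, 0, 0], "yaw": 0, "claw": 0.45}
    - {"offset": [0, 0, -0.5], "yaw": 0, "claw": 0.45}
    - {"offset": [0, 0, -1], "yaw": 0, "claw": 0.45}
    - {"offset": [0, 0, -1], "yaw": 0, "claw": 0.45}

```text
time: 7.52
ee_pos: [0.4643, -0.3464, 0.1372]
tcp_rot: [-179.9, 0.4, 162.8]
wrist_force: [-0.2, 0.3, -0.6]
opening: 0.0467
grasp_force: 0.0
```

Emit:
servo_tool:
  rows:
    - {"offset": [0.06, 0.47, -0.1], "yaw": 0, "claw": 0.45}
    - {"offset": [0.12, 0.94, -0.2], "yaw": 0, "claw": 0.45}

```text
time: 7.78
ee_pos: [0.4788, -0.251, 0.1518]
tcp_rot: [180.0, -0.0, 162.7]
wrist_force: [0.4, -0.6, 0.1]
opening: 0.047
grasp_force: 0.0
```

Emit:
servo_tool:
  rows:
    - {"offset": [0.06, 0.47, 0], "yaw": 0, "claw": 0.45}
    - {"offset": [0.12, 0.94, 0], "yaw": 0, "claw": 0.45}

```text
time: 8.02
ee_pos: [0.4953, -0.1571, 0.1519]
tcp_rot: [180.0, -0.0, 162.8]
wrist_force: [0.9, 0.6, -0.4]
opening: 0.0471
grasp_force: 0.0
```

Emit:
servo_tool:
  rows:
    - {"offset": [0.06, 0.47, 0], "yaw": -0.054, "claw": 0.45}
    - {"offset": [0.12, 0.94, 0], "yaw": -0.054, "claw": 0.45}
    - {"offset": [0.12, 0.94, 0], "yaw": -0.054, "claw": 0.45}
    - {"offset": [0.12, 0.94, 0], "yaw": -0.054, "claw": 0.45}

```text
time: 8.52
ee_pos: [0.5115, -0.0653, 0.1519]
tcp_rot: [-180.0, -0.0, 172.6]
wrist_force: [0.1, -0.0, 0.4]
opening: 0.0469
grasp_force: 0.0
```

Run:
```python
from h import *
np.set_printoptions(precision=4,suppress=True)
o=get_obs();print(o['ee_pos'],o['tcp_rot'])
p,d=camera('wrist');t,dt=camera('top');np.savez('pics/w2.npz',p=p,d=d,t=t,dt=dt)
c,b,m=blob(p,'red',(0,0,640,480));r=cv2.minAreaRect(b);print(c,r)
P=onplane('wrist',cv2.boxPoints(r),.07,o);print(P,P.mean(0))
ys,xs=np.nonzero(m);Q=frompix('wrist',list(zip(xs,ys)),d,o);Q=Q[(Q[:,2]>.03)];print('pct',np.percentile(Q,[2,50,98],axis=0))
u=np.array([.1297,.9916]);s=Q[:,:2]@u;v=Q[:,:2]@[.9916,-.1297];print('along y',np.percentile(s,[1,99]),'along x',np.percentile(v,[1,99]),'tcp',o['ee_pos'][:2]@u,o['ee_pos'][:2]@[.9916,-.1297])
im=np.hstack([cv2.resize(p,(480,360)),cv2.resize(t[235:330,460:550],(320,360))]);cv2.imwrite('pics/w2.png',im[...,::-1])
```

```text
[ 0.5115 -0.0653  0.1519] [-179.9828   -0.0266  172.5518]
(313.86876296538924, 260.0210721694508) ((314.0, 259.5), (40.0, 41.0), 0.0)
[[ 0.5174 -0.0799  0.07  ]
 [ 0.4929 -0.0762  0.07  ]
 [ 0.4958 -0.0541  0.07  ]
 [ 0.5204 -0.057   0.07  ]] [ 0.5067 -0.0668  0.07  ]
pct [[ 0.4981 -0.0782  0.0583]
 [ 0.5069 -0.0671  0.0681]
 [ 0.5206 -0.0559  0.0707]]
along y [-0.0116  0.0104] along x [0.5029 0.5257] tcp 0.0015903307565071606 0.5156770262014982
```

View pics/w2.png

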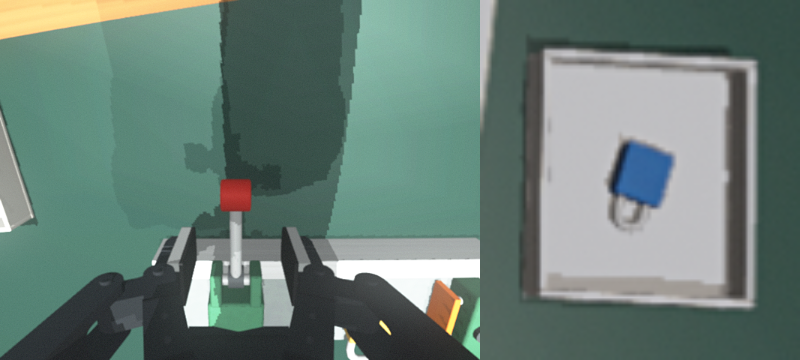

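The tray crop shows the blue lock flat inside the white tray. The wrist view shows the red knob at (236,195), roughly between the fingers. I'll pinch the knob on its flat ends.

Emit:
servo_tool:
  rows:
    - {"offset": [0.015, -0.02, 0.5], "yaw": 0, "claw": 0.45}
    - {"offset": [0.015, -0.02, 0.92], "yaw": 0, "claw": 0.45}
    - {"offset": [0.015, -0.02, 0.92], "yaw": 0, "claw": 0.45}
    - {"offset": [0.015, -0.02, 0.92], "yaw": 0, "claw": 0.9}
    - {"offset": [0.015, -0.02, 0.92], "yaw": 0, "claw": 0.9}
    - {"offset": [0.015, -0.02, 0.92], "yaw": 0, "claw": 0.9}
    - {"offset": [0.015, -0.02, 0.92], "yaw": 0, "claw": 0.9}
  squeeze: 30

```text
time: 9.5
ee_pos: [0.5109, -0.0675, 0.0622]
tcp_rot: [-179.9, 0.2, 172.5]
wrist_force: [-2.4, -3.9, 7.3]
opening: 0.0234
grasp_force: 37.1
```

Emit:
servo_tool:
  rows:
    - {"offset": [-0.009, 0, -0.12], "yaw": 0, "claw": 0.9}
    - {"offset": [-0.036, 0, -0.236], "yaw": 0, "claw": 0.9}
    - {"offset": [-0.08, 0, -0.348], "yaw": 0, "claw": 0.9}
    - {"offset": [-0.14, 0, -0.452], "yaw": 0, "claw": 0.9}
    - {"offset": [-0.215, 0, -0.545], "yaw": 0, "claw": 0.9}
    - {"offset": [-0.303, 0, -0.627], "yaw": 0, "claw": 0.9}
    - {"offset": [-0.402, 0, -0.694], "yaw": 0, "claw": 0.9}
    - {"offset": [-0.51, 0, -0.746], "yaw": 0, "claw": 0.9}
    - {"offset": [-0.625, 0, -0.781], "yaw": 0, "claw": 0.9}
    - {"offset": [-0.743, 0, -0.798], "yaw": 0, "claw": 0.9}
    - {"offset": [-0.743, 0, -0.798], "yaw": 0, "claw": 0.9}

```text
time: 10.88
ee_pos: [0.5851, -0.0765, 0.1414]
tcp_rot: [180.0, 0.1, 172.5]
wrist_force: [-0.8, -0.3, 1.3]
opening: 0.0234
grasp_force: 29.5
```

Emit:
servo_tool:
  rows:
    - {"offset": [0, 0.2, 0], "yaw": 0, "claw": 0.9}
    - {"offset": [0, 0.4, 0], "yaw": 0, "claw": 0.9}
    - {"offset": [0, 0.6, 0], "yaw": 0, "claw": 0.9}
    - {"offset": [0, 0.75, 0], "yaw": 0, "claw": 0.9}
    - {"offset": [0, 0.8, 0], "yaw": 0, "claw": 0.9}
    - {"offset": [0, 0.8, 0], "yaw": 0, "claw": 0.9}

```text
time: 11.62
ee_pos: [0.5949, 0.0049, 0.1412]
tcp_rot: [179.9, 0.1, 172.6]
wrist_force: [2.4, 0.8, 5.6]
opening: 0.0236
grasp_force: 30.4
```

Emit:
servo_tool:
  rows:
    - {"offset": [0, 0.05, 0], "yaw": 0, "claw": 0.9}
    - {"offset": [0, 0.1, 0], "yaw": 0, "claw": 0.9}
    - {"offset": [0, 0.15, 0], "yaw": 0, "claw": 0.9}
    - {"offset": [0, 0.2, 0], "yaw": 0, "claw": 0.9}
    - {"offset": [0, 0.25, 0], "yaw": 0, "claw": 0.9}
    - {"offset": [0, 0.3, 0], "yaw": 0, "claw": 0.9}
    - {"offset": [0, 0.35, 0], "yaw": 0, "claw": 0.9}
    - {"offset": [0, 0.35, 0], "yaw": 0, "claw": 0.9}

```text
time: 12.62
ee_pos: [0.5993, 0.0393, 0.1412]
tcp_rot: [179.9, 0.1, 172.6]
wrist_force: [1.5, 1.4, 6.3]
opening: 0.0238
grasp_force: 30.3
```

Run:
```python
from h import *
p,d=camera('wrist');t,dt=camera('top')
im=np.hstack([cv2.resize(p,(400,300)),cv2.resize(t[140:275,235:430],(400,300),interpolation=cv2.INTER_CUBIC)]);cv2.imwrite('pics/w3.png',im[...,::-1])
```

```text
(no output)
```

View pics/w3.png

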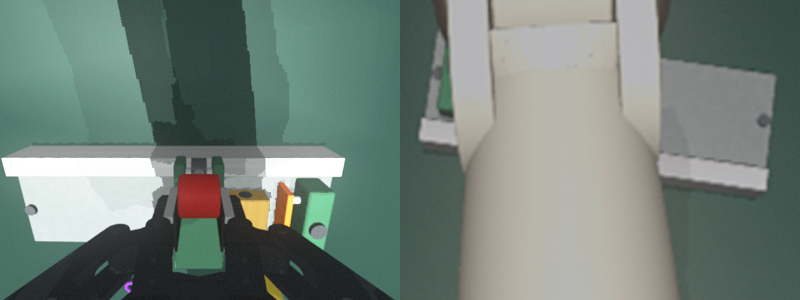

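The wrist view shows the jaw following the knob (199,195). The brass lock's edge is at (268,205), about 1 cm short of the orange pad at (280,205). I'll continue in small steps, watching the force.

Emit:
servo_tool:
  rows:
    - {"offset": [0, 0.03, 0], "yaw": 0, "claw": 0.9}
    - {"offset": [0, 0.06, 0], "yaw": 0, "claw": 0.9}
    - {"offset": [0, 0.06, 0], "yaw": 0, "claw": 0.9}

```text
time: 13.1
ee_pos: [0.6001, 0.0449, 0.1412]
tcp_rot: [179.9, 0.1, 172.6]
wrist_force: [0.8, -1.5, 5.9]
opening: 0.0235
grasp_force: 30.3
```

Emit:
servo_tool:
  rows:
    - {"offset": [0, 0.03, 0], "yaw": 0, "claw": 0.9}
    - {"offset": [0, 0.03, 0], "yaw": 0, "claw": 0.9}

```text
time: 13.35
ee_pos: [0.6004, 0.0478, 0.1412]
tcp_rot: [179.9, 0.1, 172.6]
wrist_force: [1.8, -0.7, 5.4]
opening: 0.023
grasp_force: 30.3
```

Emit:
servo_tool:
  rows:
    - {"offset": [0, 0.03, 0], "yaw": 0, "claw": 0.9}
    - {"offset": [0, 0.03, 0], "yaw": 0, "claw": 0.9}

```text
time: 13.6
ee_pos: [0.6008, 0.0508, 0.1412]
tcp_rot: [179.9, 0.1, 172.6]
wrist_force: [1.8, -1.7, 5.8]
opening: 0.0232
grasp_force: 30.3
```

Emit:
servo_tool:
  rows:
    - {"offset": [0, 0.02, 0], "yaw": 0, "claw": 0.9}
    - {"offset": [0, 0.02, 0], "yaw": 0, "claw": 0.9}

```text
time: 13.85
ee_pos: [0.6011, 0.0526, 0.1412]
tcp_rot: [180.0, 0.1, 172.6]
wrist_force: [2.0, -2.1, 5.9]
opening: 0.0233
grasp_force: 30.3
```

Emit:
servo_tool:
  rows:
    - {"offset": [0, 0.02, 0], "yaw": 0, "claw": 0.9}
    - {"offset": [0, 0.02, 0], "yaw": 0, "claw": 0.9}

```text
time: 14.1
ee_pos: [0.6012, 0.0538, 0.1412]
tcp_rot: [-180.0, 0.1, 172.5]
wrist_force: [1.8, -6.6, 6.3]
opening: 0.0231
grasp_force: 30.4
```

Emit:
servo_tool:
  rows:
    - {"offset": [0, 0.02, 0], "yaw": 0, "claw": 0.9}
    - {"offset": [0, 0.02, 0], "yaw": 0, "claw": 0.9}

```text
time: 14.35
ee_pos: [0.6014, 0.0552, 0.1412]
tcp_rot: [-179.9, 0.1, 172.5]
wrist_force: [0.8, -9.7, 6.2]
opening: 0.0232
grasp_force: 30.4
```

Emit:
servo_tool:
  rows:
    - {"offset": [0, 0.02, 0], "yaw": 0, "claw": 0.9}
    - {"offset": [0, 0.02, 0], "yaw": 0, "claw": 0.9}

```text
time: 14.6
ee_pos: [0.6016, 0.0567, 0.1412]
tcp_rot: [-179.8, 0.1, 172.5]
wrist_force: [0.4, -12.8, 6.4]
opening: 0.0236
grasp_force: 30.5
```

Emit:
servo_tool:
  rows:
    - {"offset": [0.118, 0, 0.017], "yaw": 0, "claw": 0.9}
    - {"offset": [0.233, 0, 0.052], "yaw": 0, "claw": 0.9}
    - {"offset": [0.341, 0, 0.104], "yaw": 0, "claw": 0.9}
    - {"offset": [0.44, 0, 0.171], "yaw": 0, "claw": 0.9}
    - {"offset": [0.528, 0, 0.253], "yaw": 0, "claw": 0.9}
    - {"offset": [0.603, 0, 0.346], "yaw": 0, "claw": 0.9}
    - {"offset": [0.663, 0, 0.45], "yaw": 0, "claw": 0.9}
    - {"offset": [0.707, 0, 0.562], "yaw": 0, "claw": 0.9}
    - {"offset": [0.734, 0, 0.678], "yaw": 0, "claw": 0.9}
    - {"offset": [0.743, 0, 0.798], "yaw": 0, "claw": 0.9}
    - {"offset": [0.743, 0, 0.81], "yaw": 0, "claw": 0.9}
    - {"offset": [0.743, 0, 0.81], "yaw": 0, "claw": 0.9}

```text
time: 16.1
ee_pos: [0.5278, 0.0666, 0.0622]
tcp_rot: [-179.9, 0.2, 172.5]
wrist_force: [-9.4, -12.0, 27.0]
opening: 0.0237
grasp_force: 40.6
```

Emit:
servo_tool:
  rows:
    - {"offset": [0, 0, -0.01], "yaw": 0, "claw": 0.4}
    - {"offset": [0, 0, -0.01], "yaw": 0, "claw": 0.4}
    - {"offset": [0, 0, -0.01], "yaw": 0, "claw": 0.4}
    - {"offset": [0, 0, -0.4], "yaw": 0, "claw": 0.4}
    - {"offset": [0, 0, -0.9], "yaw": 0, "claw": 0.4}
    - {"offset": [0, 0, -0.9], "yaw": 0, "claw": 0.4}

```text
time: 16.85
ee_pos: [0.5292, 0.0675, 0.1528]
tcp_rot: [179.9, 0.3, 172.5]
wrist_force: [0.0, 0.4, -1.2]
opening: 0.0513
grasp_force: 0.0
```

Emit:
servo_tool:
  rows:
    - {"offset": [0.5, 0, -0.3], "yaw": 0, "claw": 0.4}
    - {"offset": [1, 0, -0.6], "yaw": 0, "claw": 0.4}
    - {"offset": [1, 0, -0.6], "yaw": 0, "claw": 0.4}
    - {"offset": [1, 0, -0.6], "yaw": 0, "claw": 0.4}

```text
time: 17.35
ee_pos: [0.4285, 0.0801, 0.2082]
tcp_rot: [-180.0, -0.0, 172.5]
wrist_force: [1.0, -0.4, -0.0]
opening: 0.0512
grasp_force: 0.0
```

Run:
```python
from h import *
np.set_printoptions(precision=4,suppress=True)
o=get_obs();print(o['time'],o['ee_pos'],o['wrist_force'])
p,d=camera('wrist');t,dt=camera('top');s,ds=camera('side')
c,b,m=blob(p,'red',(0,0,640,480));ys,xs=np.nonzero(m);Q=frompix('wrist',list(zip(xs,ys)),d,o);print('knob top z',np.percentile(Q,[5,50,95],axis=0))
im=np.hstack([p[0:480:1,:][:, 80:560][::1],s[100:340,260:460].repeat(2,0).repeat(2,1)[:480,:320]])
im=np.hstack([cv2.resize(p,(400,300)),cv2.resize(s[130:280,290:490],(400,300),interpolation=cv2.INTER_CUBIC)]);cv2.imwrite('pics/w4.png',im[...,::-1])
```

```text
17.35 [0.4285 0.0801 0.2082] [ 1.0321 -0.352  -0.0424]
knob top z [[0.5166 0.0586 0.0127]
 [0.6175 0.3114 0.024 ]
 [0.6823 0.3358 0.0697]]
```

View pics/w4.png

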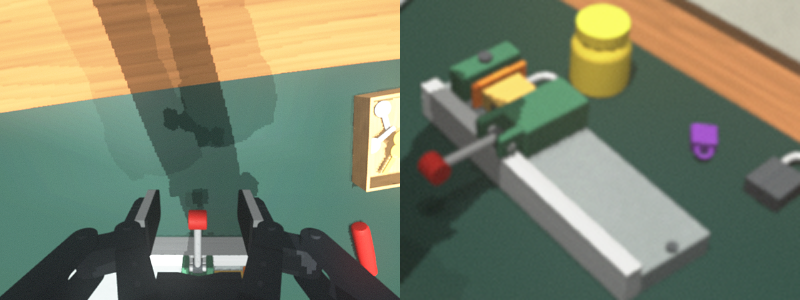

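Side view: the lever is level, with the knob at (435,167), and the brass lock sits flat between the jaw and the orange pad at (508,90). I'll check the knob's position numerically and then hand in.

Run:
```python
from h import *
np.set_printoptions(precision=4,suppress=True)
o=get_obs();p,d=camera('wrist')
c,b,m=blob(p,'red',(280,320,350,380));ys,xs=np.nonzero(m);Q=frompix('wrist',list(zip(xs,ys)),d,o);Q=Q[Q[:,2]>.04]
print(np.percentile(Q,[2,50,98],axis=0),len(Q))
if np.percentile(Q[:,2],98)<.074: print(job_done())
```

```text
[[0.5151 0.0548 0.0558]
 [0.5211 0.0666 0.067 ]
 [0.5354 0.077  0.0706]] 760
the job is handed in; nothing more can be done
None
```

I handed the job in at about 17.5 s of the 67 s, but no verdict came back: the small blue padlock lies in the white tray, the brass padlock is clamped against the orange pad (about 12 N at the wrist when the lever went down), the lever is fully down by camera, and the gripper is clear of everything.

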